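# Slide the top module off the stack into the soldering fixture

### The arm

A 6-joint arm with a two-finger parallel gripper is mounted at the origin on the work surface. World frame = base frame: x ahead of the robot, y to its left, z up, the work surface at z = 0. Lengths are in mm, angles in rad, forces in N, time in s.
With the tool pointing down it reaches from about 275 to 1000 mm from the base axis. Payload 8.4 kg.
Tool frame: the origin (TCP) lies midway between the tips of the shut fingers; the grasp point (between the pads) lies 19 mm behind it; z points along the fingers, y is the line along which they close (so a half turn about z gives the same grasp; the last joint's range is limited). The gripper opens to 85 mm and grips with 20 to 120 N. Pads are 22 mm wide; open, the fingers measure 114 mm over their backs; the gripper's body (76 mm by 85 mm) begins 54 mm behind the grasp point. The pads swing forward as they close: fully open they stand 13 mm farther back than shut.
Start: joints at [1.306, 0.353, 1.633, -0, 1.155, -0.002], TCP at [162.364, 603.544, 231.281] pointing down, gripper open.
Joint ranges: [-2.63, 2.63], [-0.92, 2.1], [0.06, 2.66], [-1.3, 4.44], [0, 2.69], [-3.02, 3.02]. Speed limits (rad/s): [2.22, 2.22, 2.79, 3.14, 3.14, 3.14].

### API

Orientations are given as [roll, pitch, yaw] about the fixed x, y, z axes, in that order (R = Rz(yaw) Ry(pitch) Rx(roll)).
In Python, from rig import r gives the robot as it stands.
- The arm moves only by the shell command python3 -m inch 'ROWS' [OPENING] [FORCE]. ROWS is JSON, a list that holds one entry, the list of rows, each a list of 6 numbers: the shift along the tool's x, y, z scaled (see below), then the turn, a rotation vector about the tool's x, y, z scaled (see below). In form: [[[tx, ty, tz, wx, wy, wz], ...]]. A call has 1 to 8 rows; each row is the pose to reach, as a shift and turn from the pose commanded when the call began, along the tool's axes at that moment, turning the shorter way round; what a row does not reach only later rows make up. The controller multiplies each number of a shift by 20 cm and each number of a turn by pi rad. A row lasts 1/12 s, in which the tool goes at most 41.7 mm and 7.16 degrees, less where a joint would pass 70% of its speed; a pose out of reach is approached as far as the arm can. A call with a number of a shift or a turn outside -1 to 1 is refused whole. A call with a gripper value outside its range is refused whole. OPENING is the gripper's target within -1 to 1 (fully open at 1, half-way at 0, shut at -1), set as the call begins (- or left out, the last holds). The fingers move at their own pace and stop on an object; FORCE is the grip in N (left out, the last holds). Time passes only in rows, so rows that repeat a pose let the fingers close. It gives the time, the measured TCP pose, the force, the opening and the grip force at its end, in the units of the state.
- r.sense(): the state, without advancing time (a new reading comes with each control period).
- r.grab_frame(name): name is "scene" or "top"; returns the picture (400x640x3 uint8, red, green, blue); there is no depth.
- r.camera_info(name): a dict with "K" (3x3 intrinsics, pixels), "rvec" (rotation vector, rad) and "tvec" (3), from world to camera coordinates, as OpenCV has them. Camera axes: x right, y down, z forward; pixel columns grow to the right and rows downward; lengths in mm; the calibration is good to about 2 mm. A picture is of the moment at which its call begins. camera_info takes no time and is no camera call.
- r.sign_off(): hands the job in; it is judged then, once.
The state is a dict: "clock": time; "qpos": joint angles; "qvel": joint speeds; "joint_efforts": joint torques, N m; "eef_pos": TCP position; "tcp_rot": TCP orientation; "contact_force": force on the tool from outside, world axes, zero at the start; "wrist_torque": the same for the moment, N m; "opening": opening from 0.0 (shut) to 1.0 (fully open); "grasp_force": force on a finger pad.
Only numpy, scipy, OpenCV 4.12 (cv2) and the standard library are available. Lean on these libraries where they do the work, as an engineer would, in place of code of your own. Each camera call takes 0.05 s, during which the arm holds its last target. There are 200 camera calls.

### The job

Slide the top black module off the stack onto the fixture's raised bed without lifting it or shifting the modules below, then press it firmly but gently home against the brass pad of the green end stop and keep the pressure on for about a second. Then push the red jaw in gently until it holds the module flush against the white rail, and let go. Leave everything else where it is.

Things in the scene. Friction and masses are not known exactly. Their poses are not given: they have to be found in the camera images.
- fixture: Aluminium loading fixture fixed to the table. Origin on the table (z = 0); z up; +y runs from the stack to the end stop (the sliding direction), +x from the jaw to the rail. Base plate 10 mm thick, x -115 to 55 mm, y -140 to 200 mm; the stack stands on it, centred near x = -8, y = -70 mm.
- bed (a point): Middle of the near edge of the raised bed's top, at fixture x = 0, y = 4, z = 50 mm; axes as the fixture's. The flat bed runs from here to y = 195 mm, x -108 to 52 mm, all at z = 50 mm: 2 mm lower than the underside of the top module in the stack.
- rail (a point): Lower edge of the inner face of the white fixed rail on the bed, at fixture x = 38, y = 100, z = 50 mm; axes as the fixture's. The rail runs from y = 20 to 185 mm and is 12 mm thick, 14 mm high.
- module: Top module of the stack: flat black slab with flush yellow inlays, 70 mm (x) by 120 mm (y) by 14 mm (z), loose, about 0.22 kg (0.15 to 0.3). Origin at the centre of its underside, 52 mm above the table at the start; z up; its +y end leads towards the stop. It lies up to 5 mm and 0.04 rad askew.
- module_lead (a point): Point on the module: middle of the lower edge of its leading (+y) end, 60 mm from the module's origin.
- low2: Module directly under the top one, same slab, 70 x 120 x 14 mm, loose; underside 38 mm above the table. Origin at the centre of its underside.
- low1: Module below that, underside 24 mm above the table, same form and origin.
- low0: Lowest module, underside 10 mm above the table, same form and origin.
- stop: Green end stop, 56 (x) x 22 (y) x 22 mm, fixed on the bed. Origin: middle of the lower edge of its front face (z = 50 mm), axes as the fixture's; set at fixture y = 143 to 172 mm. A brass pad, 44 mm wide, stands out 2 to 18 mm from this face, differently each time: the module meets the pad, so feel for it. Rigid but delicate: 7 to 10 N is a firm push, more than 14 N harms it.
- jaw: Red-faced clamp jaw sliding on the bed towards the rail (fixture +x); stays where left; moving it takes 1.5 N, or up to 8 N with the module sliding before it. Origin at the bottom middle of its red face (80 x 15 mm), z = 50 mm; starts at fixture x -62 to -54, y = 85 mm; meets a module lying against the rail at x = -32 mm, can go to -26. More than 20 N from the jaw damages the module.
- jaw_handle (a point): Top centre of the jaw's black upright handle, 105 mm above the table, 34 mm behind the red face. The handle is 14 mm (x) by 24 mm (y), 40 mm tall (from 65 to 105 mm above the table) and is part of the jaw; axes as the fixture's.
- tape: Bystander, leave alone: green roll of tape lying flat, 84 mm across, 24 mm high. Origin at the centre of its underside.
- reel: Bystander, leave alone: small blue spool standing on end, 60 mm across, 50 mm high. Origin at the centre of its underside.
- flux: Bystander, leave alone: white bottle with a red cap, 44 mm across, 110 mm high. Origin at the centre of its underside.
- driver: Bystander, leave alone: screwdriver lying flat. Origin at the middle of its length, on the underside.
- spare0: Bystander, leave alone: a spare black module lying alone on the table, 70 x 120 x 14 mm. Origin at the centre of its underside.
- spare1: Bystander, leave alone: another spare black module lying alone on the table, 70 x 120 x 14 mm. Origin at the centre of its underside.
- tray: Bystander, leave alone: white open tray of small metal terminals, 100 x 140 x 30 mm. Origin at the centre of its underside.
Not all that is in view belongs to the job. What is shaped like the module but blue or purple is not meant.

How it is judged (in metres and radians):
On the way, in this order (a step that is already met when the one before it is completed fails the run):
1. the top module has been slid off the stack: its whole length is past the stack (y of module in the frame of fixture above 0.06 m), for 0.1 s.
2. the module is pressed against the end stop with more than 5 N for 0.3 s (contact force between module and stop above 5 N), for 0.3 s.
At the end, for the whole second after the job is handed in: The module rests flat on the bed, square to it (0.03 rad), within 21 mm of the green block (whose pad stands out up to 18 mm) and 2.5 mm of the rail; the jaw is within 2.5 mm of where it clamps the module; the three modules below have each moved less than 5 mm (y of module_lead in the frame of stop above -0.021 m and x of module in the frame of fixture above 0.0005 m and angle between the y axis of module and the y axis of fixture, either way round below 0.03 rad and angle between module's own z axis and vertical below 0.03 rad and height (world z) of module between 0.047 and 0.053 m and x of jaw in the frame of fixture above -0.0345 m and linear speed of module below 0.01 m/s and distance of each of low0, low1, low2 from where it was at the start of the episode below 0.005 m); the robot touches nothing.
It fails at once if the module pushes on the end stop with more than 14 N (contact force between module and stop above 14 N).
It fails at once if the jaw pushes on the module with more than 20 N (contact force between jaw and module above 20 N).
It fails at once if the top module is lifted (underside more than 8 mm above its starting height) or tipped by more than 0.2 rad (height (world z) of module above 0.06 m or angle between module's own z axis and vertical above 0.2 rad).
It fails at once if a module left in the stack is shifted by more than 5 mm, or the top one is pressed down on it with more than 20 N (contact force between module and low2 above 20 N or distance of any of low0, low1, low2 from where it was at the start of the episode above 0.005 m).
It fails at once if a bystander is moved by more than 20 mm (distance of any of tape, reel, flux, driver, spare0, spare1, tray from where it was at the start of the episode above 0.02 m).
It also fails if it takes over 64 s, if anything falls off the work surface, if the arm or the gripper's body presses on something with over 40 N, if the wrist force passes 120 N, or if a joint passes its speed limit or range.

## Working session

There is one attempt and no reset: what is moved stays moved. The work goes in short steps, Python scripts to look and compute and a shell command to move; the robot and the scene stay as the last step left them, time stands still between calls to the robot, and variables do not carry over. Pictures are saved under pics/ and viewed, at most 10 in all, crops included, and the job is handed in when it is done.

```bash
ls; mkdir -p pics; python3 - <<'E'
from rig import r
import cv2
for n in("scene","top"):
    cv2.imwrite(f"pics/{n}0.png",r.grab_frame(n)[:,:,::-1]); i=r.camera_info(n);print(n,i)
print(r.sense())
E
```

```text
pics
scene {'K': array([[435.35529705,   0.        , 310.84335445],
       [  0.        , 435.35529705, 198.35161797],
       [  0.        ,   0.        ,   1.        ]]), 'rvec': array([ 2.08458125,  0.82307017, -0.41874074]), 'tvec': array([-394.19748153, -160.98976197, 1459.83518416])}
top {'K': array([[512.87746065,   0.        , 321.785038  ],
       [  0.        , 512.87746065, 192.7323364 ],
       [  0.        ,   0.        ,   1.        ]]), 'rvec': array([ 2.11731775, -2.14569461,  0.18782407]), 'tvec': array([  10.22719243,  581.02620328, 1373.92174789])}
{'clock': 0.1, 'qpos': array([ 1.30560051e+00,  3.53580707e-01,  1.63404306e+00, -3.73500822e-05,
        1.15520672e+00, -2.42690140e-03]), 'qvel': array([-0.000559  , -0.00140333, -0.00366297,  0.00040929, -0.00102223,
        0.00079423]), 'joint_efforts': array([-1.00868085e-03, -6.06358409e+01, -3.42817211e+01,  6.75209230e-05,
        3.95436931e-03, -5.10882694e-05]), 'eef_pos': array([162.26461552, 603.13385975, 230.64276711]), 'tcp_rot': array([-3.14035474e+00,  3.11478862e-05,  2.87883885e+00]), 'contact_force': array([ 0.16023166,  0.45361002, -0.18047111]), 'wrist_torque': array([ 7.45872938e-05, -1.45577119e-02, -1.42192239e-02]), 'grasp_force': 0.0, 'opening': 0.9998797061679143}
```

View pics/scene0.png

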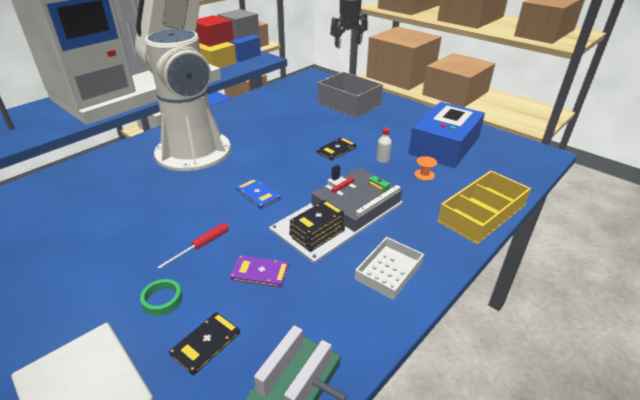

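View pics/top0.png

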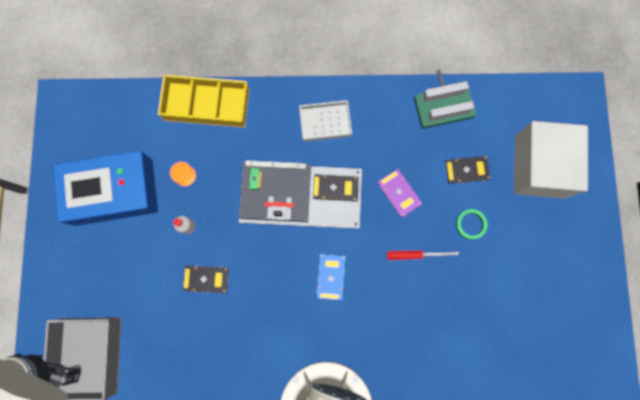

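The top view shows the black stack at (336,187) on the fixture, with the green stop at (255,178), the red jaw at (278,205) and the white rail at (277,165). Other black slabs at (206,279) and (468,170) lie alone on the table, so they are the spares. The blue slab (331,277) and purple slab (400,192) are not meant. The slab on top of the stack is the one that fits, and I'll confirm it in a crop.

```bash
python3 - <<'E'
import cv2
im=cv2.imread("pics/top0.png")[150:240,232:372]
im=cv2.resize(im,None,fx=5.7,fy=5.7,interpolation=cv2.INTER_CUBIC)
for k in range(0,140,20): cv2.putText(im,str(232+k),(int(k*5.7),10),0,.4,(0,255,255)); cv2.line(im,(int(k*5.7),0),(int(k*5.7),510),(0,255,255),1)
for k in range(0,90,10): cv2.putText(im,str(150+k),(0,int(k*5.7)),0,.4,(0,255,255)); cv2.line(im,(0,int(k*5.7)),(10,int(k*5.7)),(0,255,255),1)
cv2.imwrite("pics/c0.png",im)
E
```

```text
(no output)
```

View pics/c0.png

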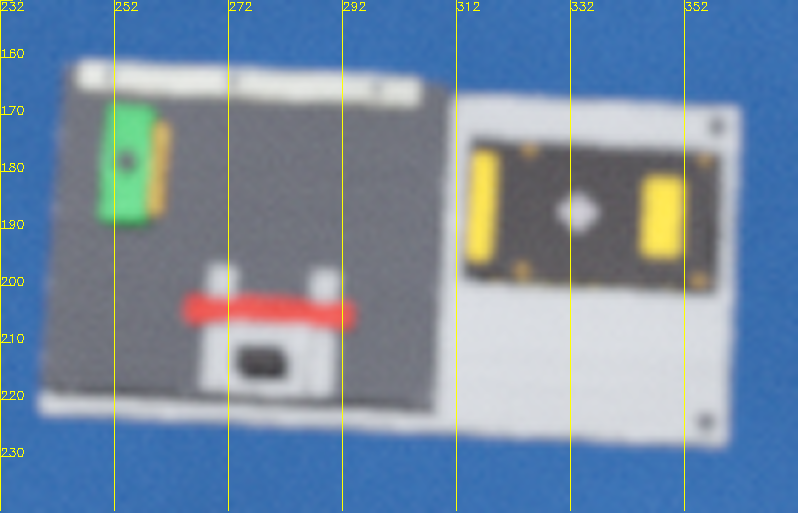

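```bash
cat > h.py <<'E'
import numpy as np,cv2
from scipy.optimize import least_squares
from rig import r
def cam(n):
    i=r.camera_info(n); return i["K"],i["rvec"],i["tvec"]
def proj(P,n="top"):
    K,rv,t=cam(n); return cv2.projectPoints(np.array(P,float).reshape(-1,3),rv,t,K,None)[0][:,0]
def at(p,z,n="top"):
    K,rv,t=cam(n); R=cv2.Rodrigues(rv)[0]; d=R.T@np.linalg.inv(K)@[p[0],p[1],1]; o=-R.T@t
    return o+d*(z-o[2])/d[2]
def tf(p,L):
    L=np.array(L,float).reshape(-1,3); c,s=np.cos(p[2]),np.sin(p[2])
    return np.c_[p[0]+c*L[:,0]-s*L[:,1],p[1]+s*L[:,0]+c*L[:,1],L[:,2]]
def inv(p,w): # world xy->local
    c,s=np.cos(p[2]),np.sin(p[2]); d=np.array(w[:2])-p[:2]; return np.array([c*d[0]+s*d[1],-s*d[0]+c*d[1]])
def fit(L,px,p0,n="top"):
    return least_squares(lambda p:(proj(tf(p,L),n)-px).ravel(),p0,loss="soft_l1",x_scale=[100,100,1])
E
python3 - <<'E'
from h import *
c=lambda *a:np.array([((u+.5)/5.7-.5+232,(v+.5)/5.7-.5+150) for u,v in a])
fx=fit([(55,-140,10),(-115,-140,10),(-115,200,10),(52,195,50),(-108,195,50),(-108,4,50),(38,185,64),(38,20,64)],
 c((742,107),(728,446),(38,414),(72,65),(47,388),(433,412),(76,88),(420,107)),[600,150,0]); p=fx.x
print(p,fx.fun.reshape(-1,2).round(1).tolist())
print("cam",-cv2.Rodrigues(cam("top")[1])[0].T@cam("top")[2])
m=fit([(35,60,66),(35,-60,66),(-35,-60,66),(-35,60,66)],c((473,138),(722,153),(716,293),(462,277)),[*tf(p,[-8,-70,0])[0,:2],p[2]])
print("mod",m.x,m.fun.round(1),inv(p,m.x),m.x[2]-p[2])
print("spot",inv(p,at(c((578,213))[0],66)))
for nm,q,z in (("jawface",(268,300),65),("handle",(262,362),105),("stopL",(150,105),72),("stopR",(147,221),72),("padL",(172,122),65),("padR",(162,217),65)):
    w=at(c(q)[0],z); print(nm,w.round(1),inv(p,w).round(1))
np.save("fix.npy",p);np.save("mod.npy",m.x)
E
```

```text
[ 6.09640205e+02  3.02988404e+01 -6.35314007e-02] [[-0.3, 0.8], [-0.0, 0.1], [0.9, -0.3], [-0.9, 0.3], [-0.9, 0.1], [0.6, -0.6], [0.9, 0.1], [-0.2, -0.3]]
cam [ 334.93525305    7.0846717  1453.6592439 ]
mod [ 5.93087345e+02 -3.58476097e+01 -7.64079992e-02] [ 0.2 -0.3 -0.2 -0.2 -0.4  0.2  0.4  0.3] [-12.31991557 -67.06392267] -0.01287659856143021
spot [-11.73570918 -59.68074374]
jawface [553.8 121.2  65. ] [-61.5  87.2]
handle [518.3 120.7 105. ] [-96.9  84.4]
stopL [648.9 177.8  72. ] [ 29.8 149.7]
stopR [591.8 178.8  72. ] [-27.2 147.1]
padL [641.9 167.9  65. ] [ 23.5 139.4]
padR [595.  172.4  65. ] [-23.6 140.9]
```

The crop confirms it: the black slab with yellow inlays on top of the stack sits at fixture (-12,-67). The jaw face is at x ≈ -61, the pad face at y ≈ 139 and the handle at (-97,84), all matching the given sizes. Next I approach behind the trailing end with the gripper shut and high.

```bash
R='[-1,-0.98,0,0,0,0]'; python3 -m inch '[[[-1,-0.98,0,0,0,0],[-1,-0.98,0,0,0,0],[-1,-0.98,0,0,0,0],[-1,-0.98,0,0,0,0],[-1,-0.98,0,0,0,0],[-1,-0.98,0,0,0,0],[-1,-0.98,0,0,0,0],[-1,-0.98,0,0,0,0]]]' -1 40
python3 -m inch '[[[-1,-0.98,0,0,0,0],[-1,-0.98,0,0,0,0],[-1,-0.98,0,0,0,0],[-1,-0.98,0,0,0,0],[-1,-0.98,0,0,0,0],[-1,-0.98,0,0,0,0],[-1,-0.98,0,0,0,0],[-1,-0.98,0,0,0,0]]]'
python3 -m inch '[[[-1,-0.98,0,0,0,0.22],[-1,-0.98,0,0,0,0.44],[-1,-0.98,0,0,0,0.44],[-1,-0.98,0,0,0,0.44],[-1,-0.98,0,0,0,0.44],[-1,-0.98,0,0,0,0.44],[-1,-0.98,0,0,0,0.44],[-1,-0.98,0,0,0,0.44]]]'
cat >> h.py <<'E'
def need(x,y,z,yaw):  # units from measured pose (tool down)
    from scipy.spatial.transform import Rotation as Ro
    s=r.sense(); R=Ro.from_euler("xyz",s["tcp_rot"]); d=R.inv().apply(np.array([x,y,z])-s["eef_pos"])
    w=(R.inv()*Ro.from_euler("xyz",[np.pi,0,yaw])).as_rotvec()
    print("pos",s["eef_pos"].round(1),"rot",s["tcp_rot"].round(4),"F",s["contact_force"].round(2),"t",round(s["clock"],2)); print("shift",(d/200).round(4),"turn",(w/np.pi).round(4))
E
python3 - <<'E'
from h import *
m=np.load("mod.npy"); t=tf(m,[0,-86,0])[0]; print(t); need(t[0],t[1],120,np.pi/2+m[2])
E
```

```text
clock: 0.77
eef_pos: [306.0, 357.9, 231.0]
tcp_rot: [-3.139, 0.001, 2.876]
contact_force: [-0.3, -0.8, 0.1]
opening: 0.001
grasp_force: 0.0
clock: 1.43
eef_pos: [449.1, 117.5, 231.3]
tcp_rot: [-3.141, 0.001, 2.875]
contact_force: [0.2, 0.7, -0.3]
opening: 0.002
grasp_force: 0.0
clock: 2.1
eef_pos: [591.7, -124.1, 230.8]
tcp_rot: [3.141, 0.002, 1.87]
contact_force: [-0.7, 0.5, 0.7]
opening: 0.001
grasp_force: 0.0
[ 586.52264888 -121.59668995    0.        ]
pos [ 591.7 -124.1  230.8] rot [3.1406e+00 1.9000e-03 1.8699e+00] F [-0.67  0.51  0.66] t 2.1
shift [ 0.0205 -0.0217  0.5542] turn [0.0004 0.0005 0.1195]
```

```bash
python3 -m inch '[[[0.02,-0.022,0.15,0,0,0.12],[0.02,-0.022,0.3,0,0,0.12],[0.02,-0.022,0.45,0,0,0.12],[0.02,-0.022,0.55,0,0,0.12],[0.02,-0.022,0.55,0,0,0.12],[0.02,-0.022,0.55,0,0,0.12]]]'
python3 - <<'E'
from h import *
m=np.load("mod.npy"); t=tf(m,[0,-86,0])[0]; need(t[0],t[1],58,np.pi/2+m[2])
for n in("scene","top"):
    im=r.grab_frame(n)[:,:,::-1]; a=im[150:240,232:372] if n=="top" else im[160:265,265:410]
    a=cv2.resize(a,(800,int(800*a.shape[0]/a.shape[1])),interpolation=cv2.INTER_CUBIC); cv2.imwrite(f"pics/{n}1.png",a)
E
```

```text
clock: 2.6
eef_pos: [583.0, -116.8, 120.4]
tcp_rot: [-3.139, -0.001, 1.503]
contact_force: [0.4, -1.1, 1.3]
opening: -0.003
grasp_force: 0.0
pos [ 583.  -116.8  120.4] rot [-3.1389e+00 -5.0000e-04  1.5032e+00] F [ 0.43 -1.05  1.29] t 2.6
shift [-0.0227  0.02    0.3121] turn [-0.0009 -0.0002  0.0028]
```

View pics/scene1.png

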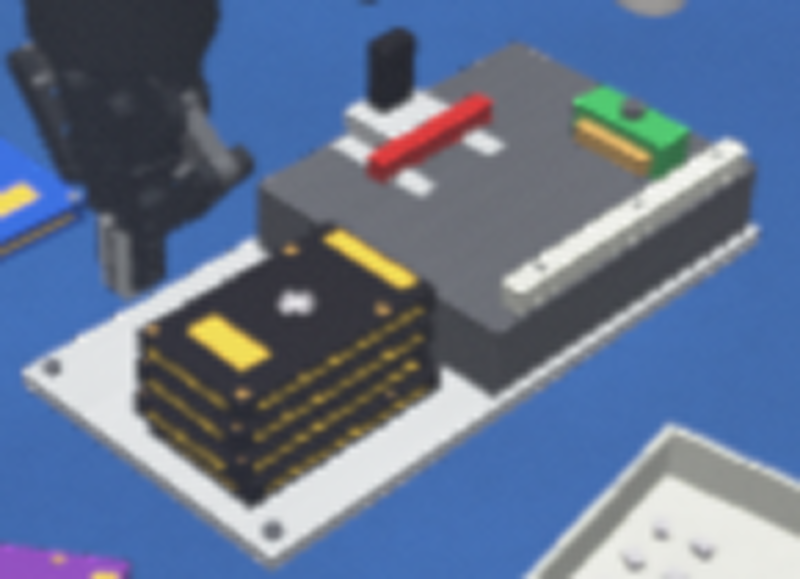

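The scene crop shows the four-slab stack with the black top slab clear: its near corner is at (240,390) and its trailing end faces lower left. The jaw, brass pad and rail match the description. I check the fits against this view before lowering.

```bash
python3 - <<'E'
from h import *
p,m=np.load("fix.npy"),np.load("mod.npy"); k=800/145
f=lambda P:((proj(P,"scene")-[265,160]+.5)*k-.5).round().tolist()
print("tcp",f([583,-117,120]))
print("mod corners",f(tf(m,[(35,60,66),(35,-60,66),(-35,-60,66),(-35,60,66)])))
print("fix: plate(55,-140),(−115,-140), bed(52,4), rail end, handle",f(tf(p,[(55,-140,10),(-115,-140,10),(52,4,50),(38,20,64),(-97,84,105)])))
t=tf(m,[0,-86,0])[0]; need(t[0],t[1],58,np.pi/2+m[2])
E
```

```text
tcp [[136.0, 286.0]]
mod corners [[435.0, 288.0], [238.0, 406.0], [132.0, 330.0], [328.0, 219.0]]
fix: plate(55,-140),(−115,-140), bed(52,4), rail end, handle [[270.0, 556.0], [21.0, 369.0], [498.0, 333.0], [500.0, 280.0], [388.0, 36.0]]
pos [ 584.7 -117.4  122.6] rot [3.1399e+00 1.0000e-04 1.5029e+00] F [ 0.12 -0.63  1.33] t 2.7
shift [-0.0202  0.0101  0.3231] turn [0.0006 0.     0.0027]
```

```bash
python3 -m inch '[[[-0.02,0.01,0.1,0,0,0.003],[-0.02,0.01,0.2,0,0,0.003],[-0.02,0.01,0.28,0,0,0.003],[-0.02,0.01,0.315,0,0,0.003],[-0.02,0.01,0.32,0,0,0.003],[-0.02,0.01,0.32,0,0,0.003],[-0.02,0.01,0.32,0,0,0.003],[-0.02,0.01,0.32,0,0,0.003]]]'
python3 - <<'E'
from h import *
m=np.load("mod.npy"); t=tf(m,[0,-71,0])[0]; need(t[0],t[1],58,np.pi/2+m[2])
E
```

```text
clock: 3.37
eef_pos: [586.3, -122.0, 58.7]
tcp_rot: [3.139, 0.0, 1.492]
contact_force: [-0.3, 1.1, 0.2]
opening: -0.002
grasp_force: 0.0
pos [ 586.3 -122.    58.7] rot [3.1394e+00 3.0000e-04 1.4925e+00] F [-0.33  1.14  0.24] t 3.37
shift [0.0769 0.0007 0.0034] turn [ 0.0007  0.0001 -0.0006]
```

```bash
python3 -m inch '[[[0.02,0,0.005,0,0,0],[0.04,0,0.005,0,0,0],[0.06,0,0.005,0,0,0],[0.07,0,0.005,0,0,0],[0.08,0,0.005,0,0,0],[0.09,0,0.005,0,0,0],[0.10,0,0.005,0,0,0],[0.11,0,0.005,0,0,0]]]'
python3 -m inch '[[[0.01,0,0,0,0,0],[0.02,0,0,0,0,0],[0.03,0,0,0,0,0],[0.04,0,0,0,0,0],[0.05,0,0,0,0,0],[0.06,0,0,0,0,0],[0.07,0,0,0,0,0],[0.08,0,0,0,0,0]]]'
python3 - <<'E'
from h import *
im=r.grab_frame("scene")[:,:,::-1]; a=im[160:265,265:410]
cv2.imwrite("pics/s2.png",cv2.resize(a,(800,579),interpolation=cv2.INTER_CUBIC))
need(*[586,-122],57.5,np.pi/2-.07)
E
```

```text
clock: 4.03
eef_pos: [587.1, -99.9, 56.3]
tcp_rot: [3.142, 0.0, 1.492]
contact_force: [0.1, -2.1, 0.3]
opening: 0.0
grasp_force: 0.8
clock: 4.7
eef_pos: [588.3, -83.7, 56.3]
tcp_rot: [-3.142, 0.0, 1.492]
contact_force: [0.2, -2.1, 0.6]
opening: -0.002
grasp_force: 0.8
pos [588.3 -83.4  56.3] rot [-3.1416e+00 -1.0000e-04  1.4925e+00] F [-0.27 -1.64  1.25] t 4.75
shift [-0.1933  0.0035 -0.0061] turn [-0.     -0.     -0.0027]
```

View pics/s2.png

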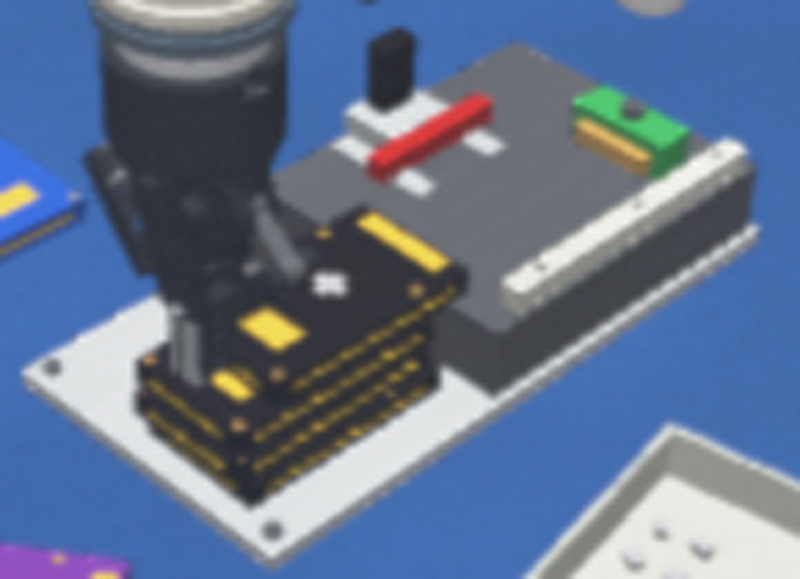

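The top slab alone has moved forward about 23 mm, with its lead corner at (465,275). The slabs below are unmoved, with the near corner at (240,425), and the fingers bear squarely on the trailing end. I carry on with about 100 mm of the remaining ~120.

```bash
python3 -m inch '[[[0.015,0,-0.002,0,0,0],[0.03,0,-0.005,0,0,0],[0.045,0,-0.005,0,0,0],[0.06,0,-0.005,0,0,0],[0.075,0,-0.005,0,0,0],[0.09,0,-0.005,0,0,0],[0.105,0,-0.005,0,0,0],[0.12,0,-0.005,0,0,0]]]'
python3 -m inch '[[[0.015,0,0,0,0,0],[0.03,0,0,0,0,0],[0.045,0,0,0,0,0],[0.06,0,0,0,0,0],[0.075,0,0,0,0,0],[0.09,0,0,0,0,0],[0.105,0,0,0,0,0],[0.12,0,0,0,0,0]]]'
python3 -m inch '[[[0.015,0,0,0,0,0],[0.03,0,0,0,0,0],[0.045,0,0,0,0,0],[0.06,0,0,0,0,0],[0.075,0,0,0,0,0],[0.09,0,0,0,0,0],[0.105,0,0,0,0,0],[0.12,0,0,0,0,0]]]'
python3 -m inch '[[[0.012,0,0,0,0,0],[0.024,0,0,0,0,0],[0.036,0,0,0,0,0],[0.048,0,0,0,0,0],[0.06,0,0,0,0,0],[0.07,0,0,0,0,0],[0.08,0,0,0,0,0],[0.08,0,0,0,0,0]]]'
python3 - <<'E'
from h import *
im=r.grab_frame("top")[:,:,::-1]; a=im[150:240,232:372]
cv2.imwrite("pics/t2.png",cv2.resize(a,(798,513),interpolation=cv2.INTER_CUBIC))
need(590,0,57.5,np.pi/2-.07)
print(inv(np.load("fix.npy"),r.sense()["eef_pos"]))
E
```

```text
clock: 5.42
eef_pos: [590.2, -59.7, 57.3]
tcp_rot: [-3.142, 0.0, 1.492]
contact_force: [-0.7, -0.1, 0.4]
opening: 0.003
grasp_force: 0.6
clock: 6.08
eef_pos: [592.1, -35.8, 57.3]
tcp_rot: [3.141, 0.0, 1.492]
contact_force: [0.8, -1.3, -0.0]
opening: -0.003
grasp_force: 0.9
clock: 6.75
eef_pos: [593.9, -11.8, 57.2]
tcp_rot: [-3.141, -0.0, 1.492]
contact_force: [-0.1, -1.5, -0.4]
opening: 0.002
grasp_force: 0.5
clock: 7.42
eef_pos: [595.3, 4.2, 57.3]
tcp_rot: [3.142, -0.0, 1.493]
contact_force: [0.3, 0.2, -0.2]
opening: -0.001
grasp_force: 0.0
pos [595.3   4.1  57.3] rot [ 3.1414e+00 -1.0000e-04  1.4925e+00] F [-0.49 -0.04 -0.52] t 7.47
shift [-0.0224 -0.0249 -0.0008] turn [ 0.0001 -0.     -0.0026]
[-12.63967398 -27.07696652]
```

View pics/t2.png

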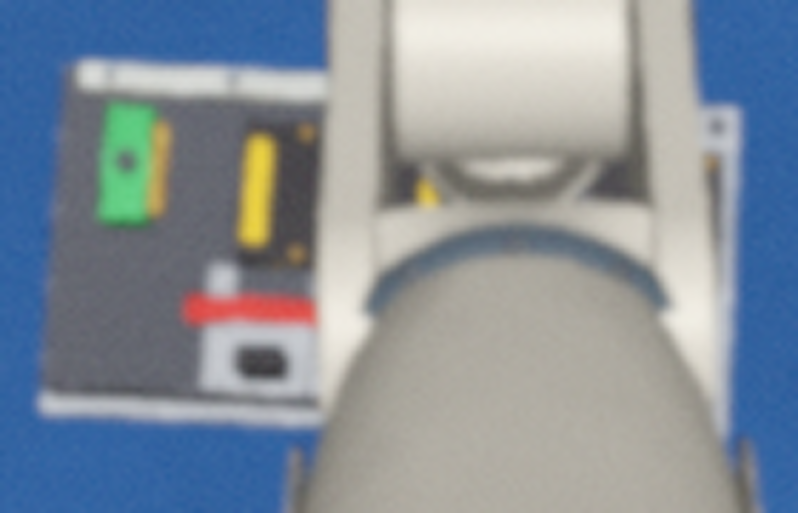

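The lead edge is at crop x ≈ 243 and the pad face at ≈ 167, a gap of about 35 mm, which agrees with the kinematics. The module is nearly square. I close 25 mm and then feel for the pad slowly.

```bash
python3 -m inch '[[[0.012,0,0,0,0,0],[0.024,0,0,0,0,0],[0.036,0,0,0,0,0],[0.048,0,0,0,0,0],[0.06,0,0,0,0,0],[0.072,0,0,0,0,0],[0.084,0,0,0,0,0],[0.096,0,0,0,0,0]]]'
python3 -m inch '[[[0.009,0,0,0,0,0],[0.016,0,0,0,0,0],[0.022,0,0,0,0,0],[0.025,0,0,0,0,0],[0.028,0,0,0,0,0],[0.03,0,0,0,0,0],[0.032,0,0,0,0,0],[0.034,0,0,0,0,0]]]'
python3 -m inch '[[[0.002,0,0,0,0,0],[0.004,0,0,0,0,0],[0.006,0,0,0,0,0],[0.008,0,0,0,0,0]]]'
```

```text
clock: 8.13
eef_pos: [596.7, 23.2, 57.3]
tcp_rot: [3.142, 0.0, 1.492]
contact_force: [-0.3, -0.8, 0.4]
opening: -0.002
grasp_force: 0.5
clock: 8.8
eef_pos: [597.2, 29.7, 57.3]
tcp_rot: [-3.142, 0.0, 1.492]
contact_force: [-0.0, -0.7, 1.2]
opening: 0.004
grasp_force: 0.5
clock: 9.13
eef_pos: [597.3, 31.4, 57.3]
tcp_rot: [-3.142, 0.0, 1.492]
contact_force: [0.0, -2.0, -1.0]
opening: -0.001
grasp_force: 0.5
```

```bash
cat > ok.py <<'E'
import sys; from rig import r
s=r.sense(); sys.exit(not(-s["contact_force"][1]<float(sys.argv[1]) and s["grasp_force"]<2.5))
E
python3 -m inch '[[[0.002,0,0,0,0,0],[0.004,0,0,0,0,0],[0.005,0,0,0,0,0]]]' | tail -5
python3 ok.py 3.2 && python3 -m inch '[[[0.002,0,0,0,0,0],[0.004,0,0,0,0,0],[0.005,0,0,0,0,0]]]' | grep -E 'eef|force'
python3 ok.py 3.2 && python3 -m inch '[[[0.002,0,0,0,0,0],[0.004,0,0,0,0,0],[0.005,0,0,0,0,0]]]'| grep -E 'eef|force'
python3 ok.py 3.2 && python3 -m inch '[[[0.002,0,0,0,0,0],[0.004,0,0,0,0,0],[0.005,0,0,0,0,0]]]'| grep -E 'eef|force'
python3 ok.py 3.2 && python3 -m inch '[[[0.002,0,0,0,0,0],[0.004,0,0,0,0,0],[0.005,0,0,0,0,0]]]'| grep -E 'eef|force'
python3 ok.py 3.2 && python3 -m inch '[[[0.002,0,0,0,0,0],[0.004,0,0,0,0,0],[0.005,0,0,0,0,0]]]'| grep -E 'eef|force'
python3 ok.py 3.2 && python3 -m inch '[[[0.002,0,0,0,0,0],[0.004,0,0,0,0,0],[0.005,0,0,0,0,0]]]'| grep -E 'eef|force'
python3 ok.py 3.2 && python3 -m inch '[[[0.002,0,0,0,0,0],[0.004,0,0,0,0,0],[0.005,0,0,0,0,0]]]'| grep -E 'eef|force'
```

```text
eef_pos: [597.5, 32.4, 57.3]
tcp_rot: [3.142, 0.0, 1.492]
contact_force: [0.5, -0.9, -0.4]
opening: -0.001
grasp_force: 0.5
eef_pos: [597.5, 33.4, 57.2]
contact_force: [0.2, -1.3, -0.9]
grasp_force: 0.5
eef_pos: [597.6, 34.4, 57.3]
contact_force: [-0.6, -0.6, -0.2]
grasp_force: 0.5
eef_pos: [597.7, 35.4, 57.3]
contact_force: [0.5, -0.9, -0.7]
grasp_force: 0.5
eef_pos: [597.8, 36.4, 57.3]
contact_force: [0.3, -0.7, -0.2]
grasp_force: 0.5
eef_pos: [597.9, 37.4, 57.3]
contact_force: [0.4, -0.5, 0.6]
grasp_force: 0.5
eef_pos: [597.9, 38.4, 57.3]
contact_force: [-0.2, -1.6, -1.8]
grasp_force: 0.5
eef_pos: [598.0, 39.4, 57.3]
contact_force: [-0.1, -0.6, -0.4]
grasp_force: 0.5
```

```bash

python3 ok.py 3.2 && python3 -m inch '[[[0.001,0,0,0,0,0],[0.002,0,0,0,0,0],[0.003,0,0,0,0,0],[0.004,0,0,0,0,0]]]'| grep -E 'eef|force'
python3 ok.py 3.2 && python3 -m inch '[[[0.001,0,0,0,0,0],[0.002,0,0,0,0,0],[0.003,0,0,0,0,0],[0.004,0,0,0,0,0]]]'| grep -E 'eef|force'
python3 ok.py 3.2 && python3 -m inch '[[[0.001,0,0,0,0,0],[0.002,0,0,0,0,0],[0.003,0,0,0,0,0],[0.004,0,0,0,0,0]]]'| grep -E 'eef|force'
python3 ok.py 3.2 && python3 -m inch '[[[0.001,0,0,0,0,0],[0.002,0,0,0,0,0],[0.003,0,0,0,0,0],[0.004,0,0,0,0,0]]]'| grep -E 'eef|force'
python3 ok.py 3.2 && python3 -m inch '[[[0.001,0,0,0,0,0],[0.002,0,0,0,0,0],[0.003,0,0,0,0,0],[0.004,0,0,0,0,0]]]'| grep -E 'eef|force'
python3 ok.py 3.2 && python3 -m inch '[[[0.001,0,0,0,0,0],[0.002,0,0,0,0,0],[0.003,0,0,0,0,0],[0.004,0,0,0,0,0]]]'| grep -E 'eef|force'
python3 ok.py 3.2 && python3 -m inch '[[[0.001,0,0,0,0,0],[0.002,0,0,0,0,0],[0.003,0,0,0,0,0],[0.004,0,0,0,0,0]]]'| grep -E 'eef|force'
python3 ok.py 3.2 && python3 -m inch '[[[0.001,0,0,0,0,0],[0.002,0,0,0,0,0],[0.003,0,0,0,0,0],[0.004,0,0,0,0,0]]]'| grep -E 'eef|force'
python3 -c "from rig import r;print(r.sense()['clock'])"
```

```text
eef_pos: [598.1, 40.1, 57.3]
contact_force: [0.0, -1.0, 0.0]
grasp_force: 0.5
eef_pos: [598.1, 40.9, 57.3]
contact_force: [-0.5, -0.5, -1.8]
grasp_force: 0.5
eef_pos: [598.2, 41.7, 57.3]
contact_force: [0.1, -1.3, -0.5]
grasp_force: 0.5
eef_pos: [598.2, 42.0, 57.3]
contact_force: [0.2, -5.8, -0.1]
grasp_force: 3.2
12.4667
```

```bash

python3 -m inch '[[[0.0005,0,0,0,0,0],[0.001,0,0,0,0,0],[0.001,0,0,0,0,0]]]'| grep -E 'eef|force'
python3 ok.py 7.5; python3 -c "from rig import r;print(r.sense()['contact_force'],r.sense()['grasp_force'])"
```

```text
eef_pos: [598.2, 42.0, 57.3]
contact_force: [-0.4, -6.7, 0.7]
grasp_force: 3.2
[-0.37325482 -6.71389164  0.74761156] 3.2358179858420044
```

```bash

python3 -m inch '[[[0.0005,0,0,0,0,0],[0.001,0,0,0,0,0],[0.001,0,0,0,0,0]]]'| grep -E 'eef|force'
python3 -m inch '[[[0,0,0,0,0,0],[0,0,0,0,0,0]]]'| grep -E 'eef|force'
```

```text
eef_pos: [598.2, 42.1, 57.3]
contact_force: [-1.3, -7.5, 1.3]
grasp_force: 3.7
eef_pos: [598.2, 42.0, 57.3]
contact_force: [-0.1, -7.8, -0.1]
grasp_force: 3.7
```

```bash

python3 -m inch '[[[0.0005,0,0,0,0,0],[0.001,0,0,0,0,0],[0.001,0,0,0,0,0],[0.001,0,0,0,0,0],[0.001,0,0,0,0,0],[0.001,0,0,0,0,0],[0.001,0,0,0,0,0],[0.001,0,0,0,0,0]]]'| grep -E 'eef|force'
python3 -m inch '[[[0,0,0,0,0,0],[0,0,0,0,0,0],[0,0,0,0,0,0],[0,0,0,0,0,0],[0,0,0,0,0,0],[0,0,0,0,0,0],[0,0,0,0,0,0],[0,0,0,0,0,0]]]'| grep -E 'eef|force'
```

```text
eef_pos: [598.2, 42.0, 57.3]
contact_force: [0.9, -8.0, 0.5]
grasp_force: 4.2
eef_pos: [598.2, 42.0, 57.3]
contact_force: [-0.3, -9.1, 0.8]
grasp_force: 4.2
```

Pressed at about 8 N for over a second. Now I back off, raise and go to the jaw handle.

```bash

python3 -m inch '[[[-0.005,0,0,0,0,0],[-0.02,0,0,0,0,0],[-0.06,0,0,0,0,0],[-0.1,0,0,0,0,0],[-0.1,0,-0.15,0,0,0],[-0.1,0,-0.3,0,0,0],[-0.1,0,-0.45,0,0,0],[-0.1,0,-0.5,0,0,0]]]'| grep -E 'eef|force'
python3 -m inch '[[[0,0,0,0,0,0.04],[0,0,0,0,0,0.08],[0,0,0,0,0,0.12],[0,0,0,0,0,0.16],[0,0,0,0,0,0.2],[0,0,0,0,0,0.24],[0,0,0,0,0,0.28],[0,0,0,0,0,0.32]]]'| grep -E 'eef|rot'
python3 - <<'E'
from h import *
p=np.load("fix.npy"); t=tf(p,[-132,84.5,0])[0]; print(t); need(t[0],t[1],150,p[2])
E
```

```text
eef_pos: [598.8, 22.6, 161.6]
contact_force: [1.1, 0.6, -0.1]
grasp_force: 0.0
eef_pos: [596.5, 22.7, 156.9]
tcp_rot: [-3.141, 0.0, 0.486]
[483.27129993 123.0088713    0.        ]
pos [596.5  22.7 156.9] rot [-3.1413e+00  3.0000e-04  4.8590e-01] F [-0.11 -0.45 -0.1 ] t 15.8
shift [-0.2661 -0.7078  0.0347] turn [-1.000e-04  1.000e-04  1.749e-01]
```

```bash

python3 -m inch '[[[-0.266,-0.15,0,0,0,0.035],[-0.266,-0.3,0,0,0,0.07],[-0.266,-0.45,0,0,0,0.105],[-0.266,-0.6,0,0,0,0.14],[-0.266,-0.708,0.035,0,0,0.175],[-0.266,-0.708,0.035,0,0,0.175],[-0.266,-0.708,0.035,0,0,0.175]]]'| grep -E 'eef|rot'
python3 - <<'E'
from h import *
p=np.load("fix.npy"); t=tf(p,[-132,84.5,0])[0]; need(t[0],t[1],76,p[2])
f=r.grab_frame("top")[:,:,::-1][150:240,232:372]; g=r.grab_frame("scene")[:,:,::-1][160:265,265:410]
a=cv2.resize(f,(600,386),interpolation=cv2.INTER_CUBIC);b=cv2.resize(g,(290,210),interpolation=cv2.INTER_CUBIC)
cv2.imwrite("pics/t3.png",cv2.resize(f,(798,513),interpolation=cv2.INTER_CUBIC));cv2.imwrite("pics/s3.png",cv2.resize(g,(800,579),interpolation=cv2.INTER_CUBIC))
E
```

```text
eef_pos: [482.3, 123.1, 150.0]
tcp_rot: [3.141, 0.001, -0.054]
pos [482.3 123.1 150. ] rot [ 3.1413e+00  6.0000e-04 -5.3500e-02] F [-0.19  0.14 -0.5 ] t 16.38
shift [ 5.200e-03 -1.000e-04  3.698e-01] turn [0.0001 0.0002 0.0032]
```

View pics/s3.png

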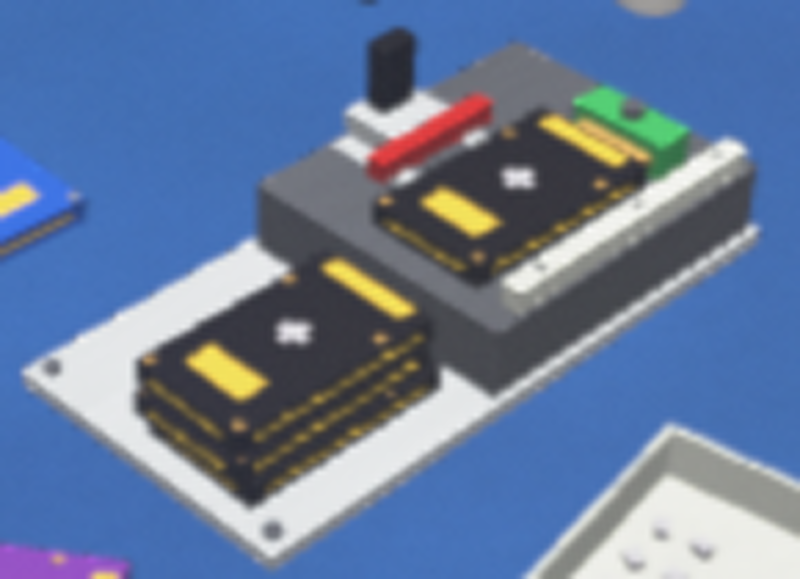

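The module lies flat on the bed against the brass pad, with its lead end at about (600,140). There is a gap to the rail, and the lower slabs are unmoved. I lower the tool behind the handle and approach.

```bash
cat > okx.py <<'E'
import sys; from rig import r
s=r.sense(); sys.exit(not(-s["contact_force"][0]<float(sys.argv[1])))
E
python3 -m inch '[[[0.005,0,0.12,0,0,0],[0.005,0,0.24,0,0,0],[0.005,0,0.33,0,0,0],[0.005,0,0.37,0,0,0],[0.005,0,0.37,0,0,0],[0.005,0,0.37,0,0,0]]]'| grep -E 'eef|rot|contact'
python3 -m inch '[[[0.015,0,0,0,0,0],[0.03,0,0,0,0,0],[0.045,0,0,0,0,0],[0.055,0,0,0,0,0],[0.06,0,0,0,0,0],[0.065,0,0,0,0,0]]]'| grep -E 'eef|contact'
python3 okx.py 4 && python3 -m inch '[[[0.005,0,0,0,0,0],[0.01,0,0,0,0,0],[0.015,0,0,0,0,0],[0.02,0,0,0,0,0]]]'| grep -E 'eef|contact'
python3 okx.py 4 && python3 -m inch '[[[0.005,0,0,0,0,0],[0.01,0,0,0,0,0],[0.015,0,0,0,0,0],[0.02,0,0,0,0,0]]]'| grep -E 'eef|contact'
python3 okx.py 4 && python3 -m inch '[[[0.005,0,0,0,0,0],[0.01,0,0,0,0,0],[0.015,0,0,0,0,0],[0.02,0,0,0,0,0]]]'| grep -E 'eef|contact'
```

```text
eef_pos: [484.4, 122.2, 76.4]
tcp_rot: [3.141, 0.0, -0.058]
contact_force: [-0.3, 0.2, 1.4]
eef_pos: [497.2, 122.0, 76.5]
contact_force: [-0.4, -0.3, 0.1]
eef_pos: [500.9, 121.8, 76.2]
contact_force: [-0.3, 0.8, 0.1]
eef_pos: [504.6, 121.5, 76.2]
contact_force: [-1.6, 0.3, 1.6]
eef_pos: [508.8, 121.3, 76.2]
contact_force: [-1.5, -0.1, 1.2]
```

```bash

for k in 1 2; do :; done
python3 okx.py 6 && python3 -m inch '[[[0.004,0,0,0,0,0],[0.008,0,0,0,0,0],[0.012,0,0,0,0,0],[0.016,0,0,0,0,0]]]'| grep -E 'eef|contact'
python3 okx.py 6 && python3 -m inch '[[[0.004,0,0,0,0,0],[0.008,0,0,0,0,0],[0.012,0,0,0,0,0],[0.016,0,0,0,0,0]]]'| grep -E 'eef|contact'
python3 okx.py 6 && python3 -m inch '[[[0.004,0,0,0,0,0],[0.008,0,0,0,0,0],[0.012,0,0,0,0,0],[0.016,0,0,0,0,0]]]'| grep -E 'eef|contact'
python3 okx.py 6 && python3 -m inch '[[[0.004,0,0,0,0,0],[0.008,0,0,0,0,0],[0.012,0,0,0,0,0],[0.016,0,0,0,0,0]]]'| grep -E 'eef|contact'
python3 okx.py 6 && python3 -m inch '[[[0.004,0,0,0,0,0],[0.008,0,0,0,0,0],[0.012,0,0,0,0,0],[0.016,0,0,0,0,0]]]'| grep -E 'eef|contact'
python3 okx.py 6 && python3 -m inch '[[[0.003,0,0,0,0,0],[0.006,0,0,0,0,0],[0.009,0,0,0,0,0]]]'| grep -E 'eef|contact'
```

```text
eef_pos: [512.1, 121.1, 76.2]
contact_force: [-1.9, -0.3, -0.1]
eef_pos: [515.3, 120.9, 76.2]
contact_force: [-2.1, -0.0, 0.3]
eef_pos: [518.5, 120.7, 76.3]
contact_force: [-1.8, -1.5, 0.0]
eef_pos: [521.2, 120.5, 76.2]
contact_force: [-5.0, -1.2, 3.2]
eef_pos: [524.7, 120.3, 76.2]
contact_force: [-3.9, -1.8, 2.2]
eef_pos: [526.6, 120.2, 76.2]
contact_force: [-3.7, -1.9, 1.1]
```

```bash

python3 okx.py 6.5 && python3 -m inch '[[[0.002,0,0,0,0,0],[0.004,0,0,0,0,0],[0.006,0,0,0,0,0]]]'| grep -E 'eef|contact'
python3 okx.py 6.5 && python3 -m inch '[[[0.002,0,0,0,0,0],[0.004,0,0,0,0,0],[0.006,0,0,0,0,0]]]'| grep -E 'eef|contact'
python3 okx.py 6.5 && python3 -m inch '[[[0.0015,0,0,0,0,0],[0.003,0,0,0,0,0],[0.0045,0,0,0,0,0]]]'| grep -E 'eef|contact'
python3 okx.py 6.5 && python3 -m inch '[[[0.001,0,0,0,0,0],[0.002,0,0,0,0,0],[0.003,0,0,0,0,0]]]'| grep -E 'eef|contact'
python3 okx.py 6.5 && python3 -m inch '[[[0.001,0,0,0,0,0],[0.002,0,0,0,0,0],[0.003,0,0,0,0,0]]]'| grep -E 'eef|contact'
python3 okx.py 6.5 && python3 -m inch '[[[0.001,0,0,0,0,0],[0.002,0,0,0,0,0],[0.003,0,0,0,0,0]]]'| grep -E 'eef|contact'
python3 okx.py 6.5 && python3 -m inch '[[[0.001,0,0,0,0,0],[0.002,0,0,0,0,0],[0.003,0,0,0,0,0]]]'| grep -E 'eef|contact'
python3 okx.py 6.5 && python3 -m inch '[[[0.001,0,0,0,0,0],[0.002,0,0,0,0,0],[0.003,0,0,0,0,0]]]'| grep -E 'eef|contact'
```

```text
eef_pos: [528.0, 120.2, 76.3]
contact_force: [-3.0, -2.5, 0.1]
eef_pos: [529.1, 120.1, 76.3]
contact_force: [-3.6, -1.5, -0.5]
eef_pos: [530.0, 120.1, 76.3]
contact_force: [-3.3, -2.5, 0.4]
eef_pos: [530.5, 120.1, 76.3]
contact_force: [-2.6, -1.6, -0.4]
eef_pos: [531.1, 120.1, 76.3]
contact_force: [-2.6, -1.7, -1.2]
eef_pos: [531.7, 120.0, 76.3]
contact_force: [-2.7, -1.9, 0.2]
eef_pos: [532.0, 120.0, 76.3]
contact_force: [-4.5, -1.8, 2.1]
eef_pos: [532.0, 119.9, 76.3]
contact_force: [-6.9, -1.4, 4.2]
```

It stops at x = 532 as predicted, so the module is at the rail. One more gentle squeeze, then a look.

```bash

python3 -m inch '[[[0.001,0,0,0,0,0],[0.002,0,0,0,0,0],[0.002,0,0,0,0,0]]]'| grep -E 'eef|contact'
python3 okx.py 9.5 && python3 -m inch '[[[0.001,0,0,0,0,0],[0.002,0,0,0,0,0],[0.002,0,0,0,0,0],[0.002,0,0,0,0,0]]]'| grep -E 'eef|contact'
python3 -m inch '[[[-0.003,0,0,0,0,0],[-0.008,0,0,0,0,0],[-0.03,0,0,0,0,0],[-0.08,0,0,0,0,0],[-0.12,0,0,0,0,0],[-0.12,0,-0.15,0,0,0],[-0.12,0,-0.3,0,0,0],[-0.12,0,-0.5,0,0,0]]]'| grep -E 'eef|contact'
python3 -m inch '[[[-0.2,0,-0.2,0,0,0],[-0.4,0,-0.2,0,0,0],[-0.5,0,-0.2,0,0,0],[-0.5,0,-0.2,0,0,0],[-0.5,0,-0.2,0,0,0]]]'| grep -E 'eef|contact|clock'
python3 - <<'E'
from h import *
f=r.grab_frame("top")[:,:,::-1][150:240,232:372]; g=r.grab_frame("scene")[:,:,::-1][160:265,265:410]
cv2.imwrite("pics/f.png",np.vstack([cv2.resize(f,(456,293),interpolation=cv2.INTER_CUBIC),cv2.resize(g,(456,300),interpolation=cv2.INTER_CUBIC)]))
E
```

```text
eef_pos: [532.0, 120.0, 76.2]
contact_force: [-7.8, -1.1, 5.6]
eef_pos: [532.0, 119.9, 76.3]
contact_force: [-10.2, -0.9, 7.1]
eef_pos: [507.6, 121.1, 175.7]
contact_force: [0.6, 1.0, 0.4]
clock: 24.07
eef_pos: [408.6, 127.2, 216.9]
contact_force: [0.8, 0.1, 0.5]
```

View pics/f.png

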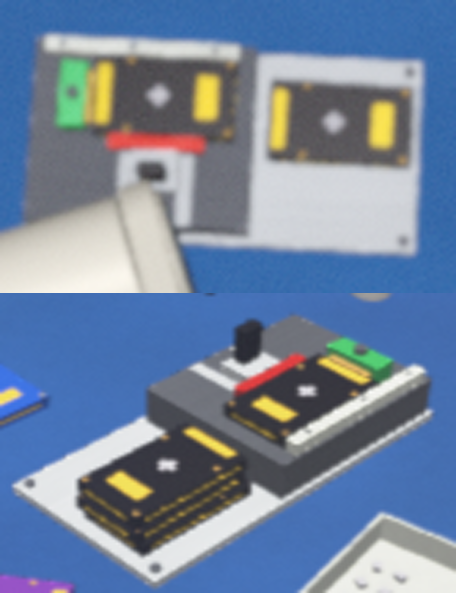

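The module at (158,95) is flush and square between the red jaw (155,143) and the rail (140,50), and still against the brass pad (92,95). The stack is in place and the arm is clear, so I hand the job in.

```bash
python3 -c "from rig import r;print(r.sign_off())"
```

```text
the job is handed in; nothing more can be done
None
```

I slid the module off the stack onto the bed, pressed it home on the brass pad at about 8 N for over a second, and clamped it flush against the rail with the jaw. The last pictures show the lower modules in place and the arm clear. I handed the job in at about 24 s, but the hand-in returned no verdict.

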